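# Lock the lace pricking board in its jig

## Task

Push the plywood pricking board along its jig until its far edge is fully home against the dark steel end stop. Then push the clamp's red handle outward and down, past its dead point, until it snaps over into lock with the rubber pad pressing on the board. Only push with the fingers: do not lift the board, leave the other things alone, and finish clear of everything.

Things in the scene. Friction and masses are not known exactly. Their poses are not given: they have to be found in the camera images.
- jig: Wooden bed, 225 x 200 x 18 mm. Origin on the table under the channel; x along the channel to the end stop, y to the clamp, z up. In mm: bed x -130 to 95, y -65 to 135, top z 18. Guides at y -57 to -47 and 47 to 57, x -130 to 75, tops z 25. Dark end stop: face x 75, 14 thick, 114 wide, top z 34. Clamp arm at x 45, pivot y 66, z 44; it starts raised 60 degrees over the channel, top z 110.
- board: Loose plywood pricking board 120 x 90 x 12 mm (about 0.16 kg) with a yellow card and dotted pattern on top, lying flat in the channel with 2 mm play at each side. Origin at the centre of its underside (18 mm above the table), its x along the jig's x. It starts 20 to 50 mm short of the stop; fully home its origin is at jig x 15.
- board_edge (a point): Middle of the board's far edge (60 mm from its origin along its x, on the underside). It touches the stop at jig x 75.
- stop (a point): Middle of the end stop's face that the board must meet (jig x 75, y 0, z 24 mm).
- clamp_handle (a joint): Angle of the red clamp handle (rad): 0 straight up (open), growing as it swings outward, to the jig's +y, and down; 1.40 is its end, locked, nearly level. Starts at 0. Dead point at about 1.2: before it springs push it back to open (up to about 7 N at the grip), past it the handle snaps on to 1.40 by itself and stays. The clamp arm comes down with it.
- handle_pivot (a point): Handle's hinge axis (along the jig's x) at jig x 45, y 109, z 66 mm. From it the handle is a straight bar 132 mm long; the red grip is round, 22 mm thick, from 39 to 132 mm from the axis.
- handle_tip (a point): Outer end of the red handle, on its centre line, 132 mm from the pivot.
- clamp_pad: Black rubber pad, 20 mm across and 8 thick, sprung under the clamp arm's end; origin at its lower face. Locked, it presses the board down with about 8 N at jig x 45, y 0.
- bundle_a: Bystander: tied bundle of wooden lace bobbins, 100 x 54 x 31 mm, on the table beside the bed's clamp side, near its open end. Origin under its middle.
- bundle_b: Bystander: second tied bobbin bundle, 100 x 54 x 31 mm. Origin under its middle.
- spool_a: Bystander: white thread spool, 34 mm across, 50 tall, standing just behind the end stop. Origin under its middle.
- spool_b: Bystander: blue thread spool, 34 mm across, 50 tall. Origin under its middle.
- mug: Bystander: blue mug, 76 mm across, 85 tall. Origin under its middle.
- pin_jar: Bystander: glass pin jar with brass lid, 56 mm across, 65 tall. Origin under its middle.
- pricker: Bystander: small hand tool with dark wooden handle, 150 mm long, lying on the table. Origin under its middle.
Mind the look-alikes: they are no part of the job. What is meant by the board is not green or purple, and is the larger of those in its own colour.

How it is judged:
By the outcome, as a careful person would: the job done as asked, in the order asked, and still so for the second after the job is handed in, with the robot touching nothing.
It also fails if it takes over 54 s, if anything falls off the work surface, if the arm or the gripper's body presses on something with over 40 N, if the wrist force passes 120 N, or if a joint passes its speed limit or range.

## Robot

A 6-joint arm with a two-finger parallel gripper is mounted at the origin on the work surface. World frame = base frame: x ahead of the robot, y to its left, z up, the work surface at z = 0. Lengths are in m, angles in rad, forces in N, time in s.
With the tool pointing down it reaches from about 0.375 to 0.9 m from the base axis. Payload 3.1 kg.
Tool frame: the origin (TCP) lies midway between the tips of the shut fingers; the grasp point (between the pads) lies 19 mm behind it (manip.grasp_offset is the distance from the TCP to the grasp point, in m); z points along the fingers, y is the line along which they close (so a half turn about z gives the same grasp; the last joint's range is limited). The gripper opens to 85 mm and grips with 20 to 120 N. Pads are 22 mm wide; open, the fingers measure 114 mm over their backs; the gripper's body (76 mm by 85 mm) begins 54 mm behind the grasp point. The pads swing forward as they close: fully open they stand 13 mm farther back than shut.
Start: joints at [-1.365, 0.527, 1.433, -0, 1.181, -0.178], TCP at [0.234, -0.579, 0.196] pointing down, gripper open.
Joint ranges: [-3.08, 3.08], [-0.75, 2.2], [0.22, 2.44], [-1.43, 4.57], [0, 2.65], [-2.85, 2.85]. Speed limits (rad/s): [2.79, 2.79, 3.14, 3.14, 3.14, 3.14].

## Interface

Orientations are given as a unit quaternion [x, y, z, w].
In Python, from station import sensors, cams, order, manip gives the robot as it stands.
- The arm moves only by the tool move_arm, never from a script. Its argument "targets" is a list of rows, each an object of numbers: "dx", "dy", "dz": the shift along the world's x, y, z normalised to -1 to 1, where 1 is 25 mm; "rx", "ry", "rz": the turn, a rotation vector about the world's x, y, z normalised to -1 to 1, where 1 is 30 degrees. A call has exactly 10 rows; each row shifts and turns the commanded pose from where the row before left it; what a row does not reach is not made up. A row lasts 1/8 s, in which the tool goes at most 62.5 mm and 10.7 degrees, less where a joint would pass 70% of its speed; a pose out of reach is approached as far as the arm can. A call with a number of a shift or a turn outside -1 to 1 is refused whole. A call with a gripper value outside its range is refused whole. "claw" is the opening in per cent of the stroke, from 0 (shut) to 100 (fully open), set as the call begins (left out, the last holds). The fingers move at their own pace and stop on an object; "newtons" is the grip in N (left out, the last holds). Time passes only in rows, so rows that do not move let the fingers close, or fill a call up. It gives the time, the measured TCP pose, the force, the opening and the grip force at its end, in the units of the state.
- sensors.sense(): the state, without advancing time (a new reading comes with each control period).
- cams.snapshot(name): name is "scene" or "top" or "wrist"; returns the picture (400x640x3 uint8, red, green, blue); there is no depth.
- cams.camera_model(name): a dict with "fx", "fy", "cx", "cy" (pixels), "extrinsics" (4x4, takes a point from world to camera coordinates). Camera axes: x right, y down, z forward; pixel columns grow to the right and rows downward; lengths in m; the calibration is good to about 2 mm. A picture is of the moment at which its call begins: read the wrist's pose just before it. camera_model takes no time and is no camera call; for the wrist camera it gives the pose at the moment of the call.
- order.sign_off(): hands the job in; it is judged then, once.
The state is a dict: "t": time; "q": joint angles; "qd": joint speeds; "tau": joint torques, N m; "tcp_pos": TCP position; "tool_rot": TCP orientation; "force": force on the tool from outside, world axes, zero at the start; "ft_torque": the same for the moment, N m; "finger_gap": opening from 0.0 (shut) to 1.0 (fully open); "gripper_force": force on a finger pad.
Only numpy, scipy, OpenCV 4.12 (cv2) and the standard library are available. Lean on these libraries where they do the work, as an engineer would, in place of code of your own. Each camera call takes 0.05 s, during which the arm holds its last target. There are 200 camera calls.

## Working session

There is one attempt and no reset: what is moved stays moved. The work goes in short steps, Python scripts to look and compute and a tool call to move; the robot and the scene stay as the last step left them, time stands still between calls to the robot, and variables do not carry over. Pictures are saved under pics/ and viewed, at most 10 in all, crops included, and the job is handed in when it is done.

Besides the shell and the picture viewer there is one more tool, called after "Call:" as name(argument=value, ...), one argument or row to a line, values as JSON. move_arm: Moves the arm, as the interface text tells. Scaled input: -1 to 1 covers 25 mm each way for a shift and 30 degrees each way for a turn. Its arguments: {"type":"object","properties":{"targets":{"type":"array"},"claw":{"type":"number"},"newtons":{"type":"number"}},"required":["targets"]}

```bash
mkdir -p pics; python3 - <<'E'
from station import sensors,cams
import cv2
for n in("scene","top"):
    cv2.imwrite(f"pics/{n}0.png",cams.snapshot(n)[:,:,::-1])
    m=cams.camera_model(n);print(n,m)
print(sensors.sense())
E
```

```text
scene {'fx': 465.5534551010612, 'fy': 465.5534551010612, 'cx': 320.3200443698746, 'cy': 201.578701859516, 'extrinsics': array([[-0.8757014 ,  0.48282187, -0.00548644,  0.46854874],
       [ 0.27854484,  0.49585447, -0.82252119, -0.0284971 ],
       [-0.39441075, -0.72181118, -0.568708  ,  1.49025686],
       [ 0.        ,  0.        ,  0.        ,  1.        ]])}
top {'fx': 469.51125892866446, 'fy': 469.51125892866446, 'cx': 322.83463566715227, 'cy': 196.79412327394834, 'extrinsics': array([[ 0.01430828, -0.99979719, -0.01417235, -0.00544755],
       [-0.99274095, -0.01251166, -0.11961966,  0.55253452],
       [ 0.11941808,  0.01578103, -0.99271863,  1.30365332],
       [ 0.        ,  0.        ,  0.        ,  1.        ]])}
{'t': 0.1, 'q': array([-1.36548570e+00,  5.28396903e-01,  1.43374494e+00,  1.97276225e-05,
        1.18143389e+00, -1.78516617e-01]), 'qd': array([-0.0007845 , -0.00301709, -0.00048765,  0.00026902,  0.0007254 ,
        0.00012144]), 'tau': array([ 1.38719038e-04, -4.43303168e+01, -1.78586036e+01, -2.65426906e-04,
        3.89016655e-03,  2.06765003e-05]), 'tcp_pos': array([ 0.23392223, -0.57881263,  0.19512629]), 'tool_rot': array([ 9.81641266e-01,  1.90733956e-01, -4.16231300e-06, -9.91575060e-04]), 'force': array([-0.60053218, -0.27380267, -0.0435764 ]), 'ft_torque': array([-0.01311442, -0.04772118, -0.00821721]), 'gripper_force': 0.0, 'finger_gap': 0.9960265405094068}
```

View pics/top0.png

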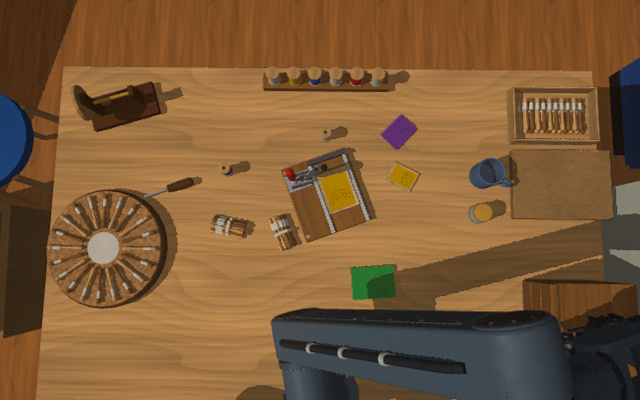

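View pics/scene0.png

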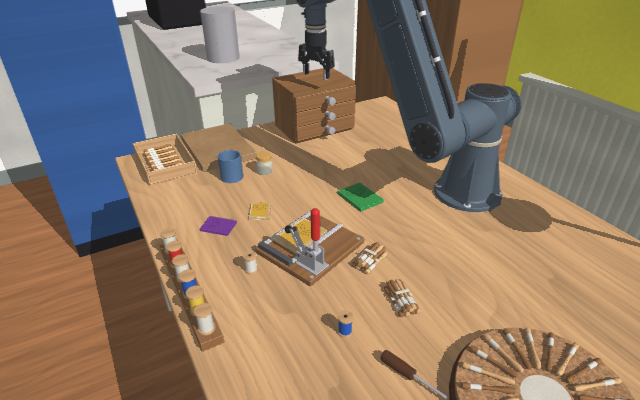

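Top view: the jig is around (328,195), with the end stop at its upper edge (315,157), the clamp on the left with the red handle at (290,174), and the board's card at (340,192). Scene view: the handle stands upright at (315,225).

```bash
python3 - <<'E'
import cv2
a=cv2.imread("pics/top0.png")[125:260,260:400]
cv2.imwrite("pics/tc.png",cv2.resize(a,None,fx=4.4,fy=4.4,interpolation=cv2.INTER_CUBIC))
a=cv2.imread("pics/scene0.png")[195:295,240:380]
cv2.imwrite("pics/sc.png",cv2.resize(a,None,fx=5,fy=5,interpolation=cv2.INTER_CUBIC))
E
```

```text
(no output)
```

View pics/tc.png

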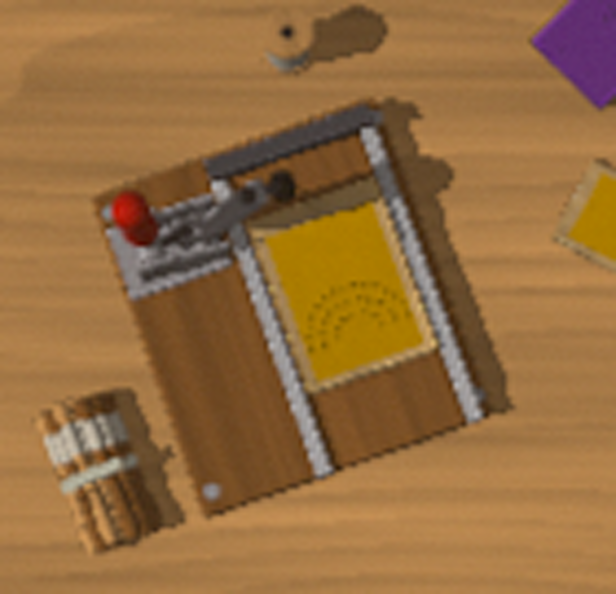

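View pics/sc.png

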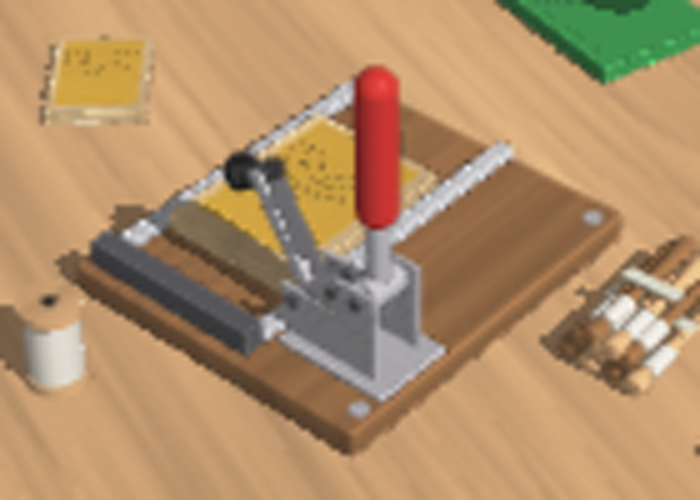

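Crops: the stop's ends are at (205,160)–(380,122), the guide ends at (323,473) and (475,418), the bed corners at (95,198), (207,517) and (492,412), the red ball at (132,212), and the board's near edge at (310,390)–(440,345). The channel is open at its near end.

```bash
cat > h.py <<'E'
import numpy as np
from station import cams,sensors
def ray(n,uv,z):
    m=cams.camera_model(n);E=m["extrinsics"];R,t=E[:3,:3],E[:3,3]
    d=R.T@np.array([(uv[0]-m["cx"])/m["fx"],(uv[1]-m["cy"])/m["fy"],1]);c=-R.T@t
    return c+d*(z-c[2])/d[2]
def proj(n,p):
    m=cams.camera_model(n);q=m["extrinsics"]@np.r_[p,1];return np.array([m["fx"]*q[0]/q[2]+m["cx"],m["fy"]*q[1]/q[2]+m["cy"]])
E
python3 - <<'E'
from h import *
from scipy.spatial.transform import Rotation as Ro
T=lambda u,v:(260+u/4.4,125+v/4.4); S=lambda u,v:(240+u/5,195+v/5)
L=[("top",T(95,198),(95,135,18)),("top",T(207,517),(-130,135,18)),("top",T(323,473),(-130,52,25)),("top",T(475,418),(-130,-52,25)),
("top",T(372,100),(89,-57,34)),("top",T(205,160),(89,57,34)),
("scene",S(350,437),(95,135,18)),("scene",S(620,215),(-130,135,18)),("scene",S(95,240),(89,-57,34)),("scene",S(250,335),(89,57,34)),("scene",S(510,148),(-130,52,25))]
W=np.array([ray(n,uv,p[2]/1000)[:2] for n,uv,p in L]);J=np.array([p[:2] for *_,p in L])/1000
a=J-J.mean(0);b=W-W.mean(0)
th=np.arctan2((a[:,0]*b[:,1]-a[:,1]*b[:,0]).sum(),(a*b).sum())
R=np.array([[np.cos(th),-np.sin(th)],[np.sin(th),np.cos(th)]]);o=W.mean(0)-R@J.mean(0)
print("pose",o,np.degrees(th));print(((W-o)@R*1000-J*1000).round(1))
np.savez("jig.npz",o=o,th=th,R=R)
for n,uv,z in[("top",T(310,390),.03),("top",T(440,345),.03),("top",T(250,225),.03),("top",T(378,195),.03),("top",T(132,205),.198),("scene",S(377,75),.195)]:
    print((R.T@(ray(n,uv,z)[:2]-o)*1000).round(1))
s=sensors.sense();print(Ro.from_quat(s["tool_rot"]).as_matrix().round(3))
w=lambda x,y:(o+R@[x/1000,y/1000]).round(4)
for p in[(-130,0),(-60,0),(15,0),(45,109),(45,241)]:print(p,w(*p),np.hypot(*w(*p)))
E
```

```text
pose [ 0.59122979 -0.03264341] 20.3038373164431
[[-3.5 -2.8]
 [-1.  -3.4]
 [ 0.4 -0.6]
 [ 1.  -1. ]
 [-0.1 -3.5]
 [-1.1 -1.3]
 [ 1.8  1.3]
 [ 3.2 -0.3]
 [-1.8  3.2]
 [-1.4  3.7]
 [ 2.4  4.7]]
[-76.6  41.5]
[-77.2 -47.5]
[38.2 42.2]
[ 28.8 -43.1]
[ 44.  106.8]
[ 44.4 110.5]
[[ 0.927  0.374 -0.   ]
 [ 0.374 -0.927  0.002]
 [ 0.    -0.002 -1.   ]]
(-130, 0) [ 0.4693 -0.0778] 0.4757050872126553
(-60, 0) [ 0.535  -0.0535] 0.5376683457299677
(15, 0) [ 0.6053 -0.0274] 0.6059198379323786
(45, 109) [0.5956 0.0852] 0.6016630286131931
(45, 241) [0.5498 0.209 ] 0.5881845288682795
```

The fit agrees with the known points to about 3 mm. The tool yaw is 22° and the jig's is 20.3°. Moving over the open end of the channel with the fingers shut.

Call:
move_arm(
  targets=[
    {"dx": 0.5, "dy": 1, "rz": -0.057},
    {"dx": 0.5, "dy": 1},
    {"dx": 0.5, "dy": 1},
    {"dx": 0.5, "dy": 1},
    {"dx": 0.5, "dy": 1},
    {"dx": 0.5, "dy": 1},
    {"dx": 0.5, "dy": 1},
    {"dx": 0.5, "dy": 1},
    {"dx": 0.5, "dy": 1},
    {"dx": 0.5, "dy": 1},
  ],
  claw=0,
)

```text
schema error: expected keys dx, dy, dz, rx, ry, rz
```

Call:
move_arm(
  targets=[
    {"dx": 0.5, "dy": 1},
    {"dx": 0.5, "dy": 1},
    {"dx": 0.5, "dy": 1},
    {"dx": 0.5, "dy": 1},
    {"dx": 0.5, "dy": 1},
    {"dx": 0.5, "dy": 1},
    {"dx": 0.5, "dy": 1},
    {"dx": 0.5, "dy": 1},
    {"dx": 0.5, "dy": 1},
    {"dx": 0.4, "dy": 1},
  ],
)

```text
schema error: expected keys dx, dy, dz, rx, ry, rz
```

Call:
move_arm(
  targets=[
    {"dx": 0.3, "dy": 0.3, "dz": -1},
    {"dz": -1},
    {"dz": -1},
    {"dz": -1},
    {"dz": -0.8},
    {"dz": -0.6},
    {"dz": -0.4},
    {},
    {},
    {},
  ],
)

```text
schema error: expected keys dx, dy, dz, rx, ry, rz
```

Every row needs all six keys.

Call:
move_arm(
  targets=[
    {"dx": 0.5, "dy": 1, "dz": 0, "rx": 0, "ry": 0, "rz": -0.057},
    {"dx": 0.5, "dy": 1, "dz": 0, "rx": 0, "ry": 0, "rz": 0},
    {"dx": 0.5, "dy": 1, "dz": 0, "rx": 0, "ry": 0, "rz": 0},
    {"dx": 0.5, "dy": 1, "dz": 0, "rx": 0, "ry": 0, "rz": 0},
    {"dx": 0.5, "dy": 1, "dz": 0, "rx": 0, "ry": 0, "rz": 0},
    {"dx": 0.5, "dy": 1, "dz": 0, "rx": 0, "ry": 0, "rz": 0},
    {"dx": 0.5, "dy": 1, "dz": 0, "rx": 0, "ry": 0, "rz": 0},
    {"dx": 0.5, "dy": 1, "dz": 0, "rx": 0, "ry": 0, "rz": 0},
    {"dx": 0.5, "dy": 1, "dz": 0, "rx": 0, "ry": 0, "rz": 0},
    {"dx": 0.5, "dy": 1, "dz": 0, "rx": 0, "ry": 0, "rz": 0},
  ],
  claw=0,
)

```text
t: 1.35
tcp_pos: [0.3592, -0.3284, 0.1957]
tool_rot: [0.984, 0.176, -0.0, -0.0]
force: [-0.3, -1.3, 0.1]
finger_gap: 0.005
gripper_force: 0.0
```

Call:
move_arm(
  targets=[
    {"dx": 0.5, "dy": 1, "dz": 0, "rx": 0, "ry": 0, "rz": 0},
    {"dx": 0.5, "dy": 1, "dz": 0, "rx": 0, "ry": 0, "rz": 0},
    {"dx": 0.5, "dy": 1, "dz": 0, "rx": 0, "ry": 0, "rz": 0},
    {"dx": 0.5, "dy": 1, "dz": 0, "rx": 0, "ry": 0, "rz": 0},
    {"dx": 0.5, "dy": 1, "dz": 0, "rx": 0, "ry": 0, "rz": 0},
    {"dx": 0.5, "dy": 1, "dz": 0, "rx": 0, "ry": 0, "rz": 0},
    {"dx": 0.5, "dy": 1, "dz": 0, "rx": 0, "ry": 0, "rz": 0},
    {"dx": 0.5, "dy": 1, "dz": 0, "rx": 0, "ry": 0, "rz": 0},
    {"dx": 0.5, "dy": 1, "dz": 0, "rx": 0, "ry": 0, "rz": 0},
    {"dx": 0.4, "dy": 1, "dz": 0, "rx": 0, "ry": 0, "rz": 0},
  ],
)

```text
t: 2.6
tcp_pos: [0.4817, -0.0786, 0.1957]
tool_rot: [0.984, 0.176, -0.0, -0.0]
force: [-0.3, 0.6, -0.5]
finger_gap: 0.002
gripper_force: 0.0
```

Call:
move_arm(
  targets=[
    {"dx": 0.35, "dy": 0.35, "dz": -1, "rx": 0, "ry": 0, "rz": 0},
    {"dx": 0, "dy": 0, "dz": -1, "rx": 0, "ry": 0, "rz": 0},
    {"dx": 0, "dy": 0, "dz": -1, "rx": 0, "ry": 0, "rz": 0},
    {"dx": 0, "dy": 0, "dz": -1, "rx": 0, "ry": 0, "rz": 0},
    {"dx": 0, "dy": 0, "dz": -1, "rx": 0, "ry": 0, "rz": 0},
    {"dx": 0, "dy": 0, "dz": -0.8, "rx": 0, "ry": 0, "rz": 0},
    {"dx": 0, "dy": 0, "dz": -0.6, "rx": 0, "ry": 0, "rz": 0},
    {"dx": 0, "dy": 0, "dz": -0.4, "rx": 0, "ry": 0, "rz": 0},
    {"dx": 0, "dy": 0, "dz": -0.1, "rx": 0, "ry": 0, "rz": 0},
    {"dx": 0, "dy": 0, "dz": 0, "rx": 0, "ry": 0, "rz": 0},
  ],
)

```text
t: 3.85
tcp_pos: [0.4905, -0.0708, 0.0237]
tool_rot: [0.984, 0.176, 0.0, 0.0]
force: [0.7, -0.5, 0.0]
finger_gap: -0.001
gripper_force: 0.0
```

```bash
python3 - <<'E'
from h import *
import cv2
a=cams.snapshot("scene")[180:300,220:400,::-1]; b=cams.snapshot("top")[125:245,250:410,::-1]
cv2.imwrite("pics/p1.png",np.hstack([cv2.resize(x,(400,300),interpolation=cv2.INTER_CUBIC) for x in(a,b)]))
E
```

```text
(no output)
```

View pics/p1.png

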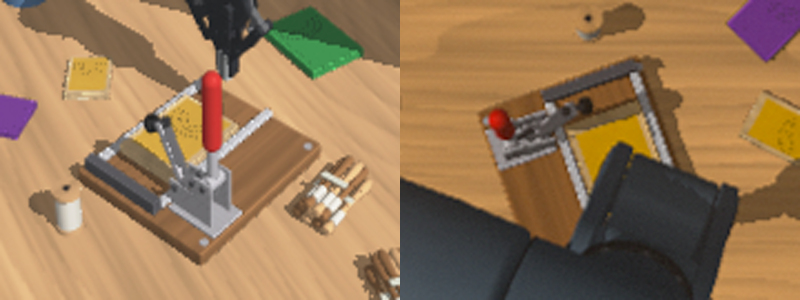

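Both views show the shut fingers in the channel behind the board. Pushing along jig x, 4 mm per row.

Call:
move_arm(
  targets=[
    {"dx": 0.15, "dy": 0.056, "dz": 0, "rx": 0, "ry": 0, "rz": 0},
    {"dx": 0.15, "dy": 0.056, "dz": 0, "rx": 0, "ry": 0, "rz": 0},
    {"dx": 0.15, "dy": 0.056, "dz": 0, "rx": 0, "ry": 0, "rz": 0},
    {"dx": 0.15, "dy": 0.056, "dz": 0, "rx": 0, "ry": 0, "rz": 0},
    {"dx": 0.15, "dy": 0.056, "dz": 0, "rx": 0, "ry": 0, "rz": 0},
    {"dx": 0.15, "dy": 0.056, "dz": 0, "rx": 0, "ry": 0, "rz": 0},
    {"dx": 0.15, "dy": 0.056, "dz": 0, "rx": 0, "ry": 0, "rz": 0},
    {"dx": 0.15, "dy": 0.056, "dz": 0, "rx": 0, "ry": 0, "rz": 0},
    {"dx": 0.15, "dy": 0.056, "dz": 0, "rx": 0, "ry": 0, "rz": 0},
    {"dx": 0.15, "dy": 0.056, "dz": 0, "rx": 0, "ry": 0, "rz": 0},
  ],
)

```text
t: 5.2
tcp_pos: [0.528, -0.0567, 0.0235]
tool_rot: [0.984, 0.176, -0.0, 0.0]
force: [-0.4, -0.5, -0.4]
finger_gap: -0.004
gripper_force: 0.0
```

Call:
move_arm(
  targets=[
    {"dx": 0.075, "dy": 0.028, "dz": 0, "rx": 0, "ry": 0, "rz": 0},
    {"dx": 0.075, "dy": 0.028, "dz": 0, "rx": 0, "ry": 0, "rz": 0},
    {"dx": 0.075, "dy": 0.028, "dz": 0, "rx": 0, "ry": 0, "rz": 0},
    {"dx": 0.04, "dy": 0.014, "dz": 0, "rx": 0, "ry": 0, "rz": 0},
    {"dx": 0.04, "dy": 0.014, "dz": 0, "rx": 0, "ry": 0, "rz": 0},
    {"dx": 0.04, "dy": 0.014, "dz": 0, "rx": 0, "ry": 0, "rz": 0},
    {"dx": 0, "dy": 0, "dz": 0, "rx": 0, "ry": 0, "rz": 0},
    {"dx": 0, "dy": 0, "dz": 0, "rx": 0, "ry": 0, "rz": 0},
    {"dx": 0, "dy": 0, "dz": 0, "rx": 0, "ry": 0, "rz": 0},
    {"dx": 0, "dy": 0, "dz": 0, "rx": 0, "ry": 0, "rz": 0},
  ],
)

```text
t: 6.45
tcp_pos: [0.5364, -0.0536, 0.0235]
tool_rot: [0.984, 0.176, -0.0, -0.0]
force: [-0.4, 0.3, 0.6]
finger_gap: -0.003
gripper_force: 0.0
```

Call:
move_arm(
  targets=[
    {"dx": 0.03, "dy": 0.011, "dz": 0, "rx": 0, "ry": 0, "rz": 0},
    {"dx": 0.03, "dy": 0.011, "dz": 0, "rx": 0, "ry": 0, "rz": 0},
    {"dx": 0.03, "dy": 0.011, "dz": 0, "rx": 0, "ry": 0, "rz": 0},
    {"dx": 0.03, "dy": 0.011, "dz": 0, "rx": 0, "ry": 0, "rz": 0},
    {"dx": 0.03, "dy": 0.011, "dz": 0, "rx": 0, "ry": 0, "rz": 0},
    {"dx": 0.03, "dy": 0.011, "dz": 0, "rx": 0, "ry": 0, "rz": 0},
    {"dx": 0, "dy": 0, "dz": 0, "rx": 0, "ry": 0, "rz": 0},
    {"dx": 0, "dy": 0, "dz": 0, "rx": 0, "ry": 0, "rz": 0},
    {"dx": 0, "dy": 0, "dz": 0, "rx": 0, "ry": 0, "rz": 0},
    {"dx": 0, "dy": 0, "dz": 0, "rx": 0, "ry": 0, "rz": 0},
  ],
)

```text
t: 7.7
tcp_pos: [0.5409, -0.052, 0.0235]
tool_rot: [0.984, 0.176, -0.0, -0.0]
force: [0.9, 0.5, 0.5]
finger_gap: 0.002
gripper_force: 0.0
```

```bash
python3 - <<'E'
from h import *
import cv2
a=cams.snapshot("scene")[200:290,240:360,::-1]
cv2.imwrite("pics/p2.png",cv2.resize(a,(720,540),interpolation=cv2.INTER_CUBIC))
E
```

```text
(no output)
```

View pics/p2.png

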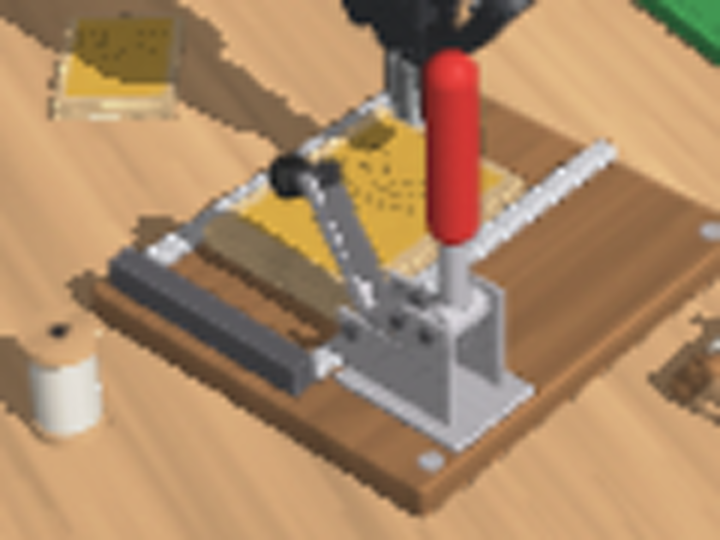

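The board is not home yet: bare bed is still visible between its far face (lower edge from (205,245) to (340,340)) and the stop. Measuring the gap.

```bash
python3 - <<'E'
from h import *
d=np.load("jig.npz");o,R=d["o"],d["R"]
J=lambda u,v,z,s,ox,oy:(R.T@(ray("scene",(ox+u/s,oy+v/s),z)[:2]-o)*1000).round(1)
for u,v,z in[(205,245,.018),(330,325,.018),(235,208,.03),(345,270,.03),(200,222,.03)]:print("now",J(u,v,z,6,240,200))
for u,v,z in[(170,215,.018),(270,290,.018),(190,205,.03),(290,262,.03)]:print("was",J(u,v,z,5,240,195))
print(R.T@(sensors.sense()["tcp_pos"][:2]-o))
E
```

```text
now [ 41.7 -44.2]
now [44.8 36.7]
now [ 24.  -41.7]
now [23.4 26.3]
now [ 41.4 -46.6]
was [ 33.4 -53.3]
was [43.1 31.5]
was [ 30.2 -40. ]
was [29.7 34. ]
[-0.05389113 -0.00064265]
```

```bash
python3 - <<'E'
from h import *
import cv2
d=np.load("jig.npz");o,R=d["o"],d["R"]
P=lambda x,y,z:((proj("scene",np.r_[o+R@[x/1000,y/1000],z/1000])-[240,200])*6).round()
for x in(-75,-65,-55,-45):print(x,P(x,45,30))
print("tip",P(-54,0,23.5))
a=cams.snapshot("scene");cur=cv2.cvtColor(a,cv2.COLOR_RGB2HSV)
old=cv2.cvtColor(cv2.imread("pics/scene0.png"),cv2.COLOR_BGR2HSV)
for h in(old,cur):
    m=cv2.inRange(h,(20,180,120),(30,255,255));m[:,:275]=0;m[:215]=0;m[260:]=0;m[:,340:]=0
    ys,xs=np.nonzero(m);g=np.array([R.T@(ray("scene",(x,y),.03)[:2]-o)*1000 for x,y in zip(xs,ys)])
    print(len(g),np.percentile(g,[1,5,50,95,99],axis=0).round(1).tolist())
E
```

```text
-75 [521. 182.]
-65 [507. 192.]
-55 [493. 203.]
-45 [478. 213.]
tip [418. 175.]Traceback (most recent call last):
  File "<stdin>", line 12, in <module>
    return _quantile_unchecked(
        a, q, axis, out, overwrite_input, method, keepdims, weights)
    return _ureduce(a,
                    func=_quantile_ureduce_func,
    ...<5 lines>...
                    overwrite_input=overwrite_input,
                    method=method)
    r = func(a, **kwargs)
    result = _quantile(arr,
                       quantiles=q,
    ...<2 lines>...
                       out=out,
                       weights=wgt)
    slices_having_nans = np.isnan(arr[-1, ...])
                                  ~~~^^^^^^^^^
IndexError: index -1 is out of bounds for axis 0 with size 0
```

```bash
python3 - <<'E'
from h import *
import cv2
d=np.load("jig.npz");o,R=d["o"],d["R"]
b=cams.snapshot("wrist");cv2.imwrite("pics/w1.png",b[:,:,::-1])
s=sensors.sense();print(s["tcp_pos"],proj("wrist",s["tcp_pos"]))
for x in(-75,-45):
  for y in(-45,45):print(x,y,proj("wrist",np.r_[o+R@[x/1000,y/1000],.03]))
print([proj("scene",np.r_[o+R@[x/1000,0],z/1000]) for x,z in((-107,23.5),(-54,23.5),(-54,43))])
E
```

```text
[ 0.54091988 -0.05194973  0.02352017] [321.35716906 238.82938368]
-75 -45 [403.42182614 279.63905508]
-75 45 [236.83360749 279.60616045]
-45 -45 [407.71583327 228.20970428]
-45 45 [232.64140465 228.16149218]
[array([322.01992176, 220.53682127]), array([309.66183154, 229.23529188]), array([309.53156251, 223.68322032])]
```

View pics/w1.png

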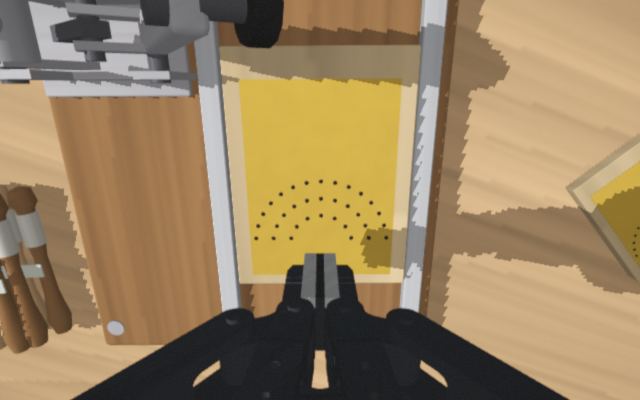

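The wrist view shows the shut fingertips ending at (320,254), over the card and inside the board's near edge (row 283). TCP should project to row 239, so the tips sit higher than the reported TCP. Triangulating them.

```bash
python3 - <<'E'
from h import *
d=np.load("jig.npz");o,R=d["o"],d["R"]
def line(n,uv):
    a,b=ray(n,uv,0),ray(n,uv,.1);return a,(b-a)/np.linalg.norm(b-a)
a,u=line("scene",(307.5,220));b,v=line("wrist",(321,254))
k=np.linalg.lstsq(np.c_[u,-v],b-a,rcond=None)[0];p,q=a+k[0]*u,b+k[1]*v
for x in(p,q):print(R.T@(x[:2]-o)*1000,x[2]*1000)
for x in(-43,-54,-65):
  for z in(23.5,33,43,53):print(x,z,proj("wrist",np.r_[o+R@[x/1000,0],z/1000])[1].round(),proj("scene",np.r_[o+R@[x/1000,0],z/1000]).round())
s=sensors.sense();print(s["q"],s["force"],s["finger_gap"],s["tcp_pos"])
from station import manip
print([ (k,getattr(manip,k)) for k in dir(manip) if k[0]!='_'])
E
```

```text
[-45.81409998   0.31759278] 60.59326334721926
[-44.63950062  -0.2959374 ] 60.00735022966284
-43 23.5 220.0 [307. 231.]
-43 33 227.0 [307. 228.]
-43 43 235.0 [307. 226.]
-43 53 244.0 [307. 223.]
-54 23.5 239.0 [310. 229.]
-54 33 247.0 [310. 227.]
-54 43 256.0 [310. 224.]
-54 53 265.0 [309. 221.]
-65 23.5 257.0 [312. 227.]
-65 33 266.0 [312. 225.]
-65 43 276.0 [312. 222.]
-65 53 286.0 [312. 219.]
[-3.01447099e-01  6.82731451e-01  1.76982323e+00 -3.22824340e-05
  6.89028992e-01  9.15374412e-01] [ 0.49550089 -0.45935192 -0.45838299] -0.0017367107736403935 [ 0.54091988 -0.05194973  0.02352017]
[('PlanningError', <class 'station.PlanningError'>), ('grasp_offset', 0.0187)]
```

The two rays meet at jig x −45, z ≈ 60 mm. So the real tips are about 36 mm above the reported TCP, and the fingers passed over the board without touching it. Backing out and going lower.

Call:
move_arm(
  targets=[
    {"dx": -0.5, "dy": -0.185, "dz": 0, "rx": 0, "ry": 0, "rz": 0},
    {"dx": -0.5, "dy": -0.185, "dz": 0, "rx": 0, "ry": 0, "rz": 0},
    {"dx": -0.5, "dy": -0.185, "dz": 0, "rx": 0, "ry": 0, "rz": 0},
    {"dx": -0.4, "dy": -0.148, "dz": 0, "rx": 0, "ry": 0, "rz": 0},
    {"dx": 0, "dy": 0, "dz": 0, "rx": 0, "ry": 0, "rz": 0},
    {"dx": 0, "dy": 0, "dz": -0.4, "rx": 0, "ry": 0, "rz": 0},
    {"dx": 0, "dy": 0, "dz": -0.4, "rx": 0, "ry": 0, "rz": 0},
    {"dx": 0, "dy": 0, "dz": -0.2, "rx": 0, "ry": 0, "rz": 0},
    {"dx": 0, "dy": 0, "dz": 0, "rx": 0, "ry": 0, "rz": 0},
    {"dx": 0, "dy": 0, "dz": 0, "rx": 0, "ry": 0, "rz": 0},
  ],
)

```text
t: 9.1
tcp_pos: [0.4935, -0.0695, -0.0015]
tool_rot: [0.984, 0.176, 0.0, 0.0]
force: [-0.3, 0.1, 0.2]
finger_gap: -0.006
gripper_force: 0.0
```

```bash
python3 - <<'E'
from h import *
import cv2
b=cams.snapshot("wrist");a=cams.snapshot("scene")
d=np.load("jig.npz");o,R=d["o"],d["R"];s=sensors.sense();print(s["tcp_pos"],R.T@(s["tcp_pos"][:2]-o),s["force"])
cv2.imwrite("pics/w2.png",np.hstack([cv2.resize(b[190:320,250:390,::-1],(400,371)),cv2.resize(a[180:250,275:350,::-1],(398,371),interpolation=cv2.INTER_CUBIC)]))
E
```

```text
[ 0.49365557 -0.06952996 -0.00131559] [-0.10431109 -0.00073653] [-0.19476558 -0.05722244 -0.52542718]
```

View pics/w2.png

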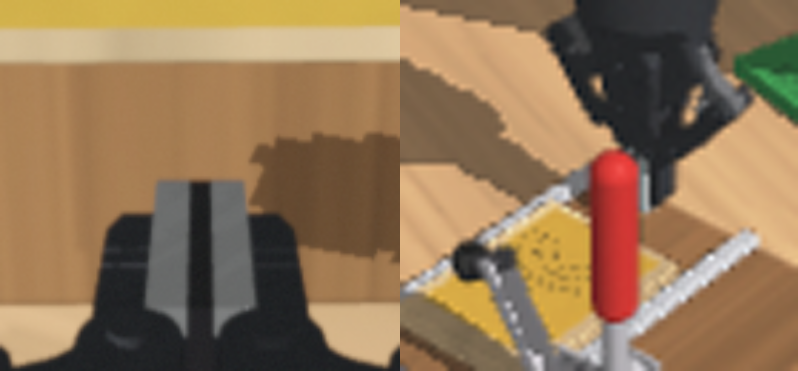

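Left: tips at wrist pixel about (320,253), with the bare bed ahead of them and the board edge beyond. Right: tips at scene pixel about (323,219.6). The reported z is −1.3 mm with no contact, which confirms the offset.

```bash
python3 - <<'E'
from h import *
d=np.load("jig.npz");o,R=d["o"],d["R"]
def line(n,uv):
    a,b=ray(n,uv,0),ray(n,uv,.1);return a,(b-a)/np.linalg.norm(b-a)
for s in((323,219.6),(323,218.6),(322,220.6)):
    a,u=line("scene",s);b,v=line("wrist",(320,253))
    k=np.linalg.lstsq(np.c_[u,-v],b-a,rcond=None)[0];p,q=a+k[0]*u,b+k[1]*v
    for x in(p,q):print(R.T@(x[:2]-o)*1000,x[2]*1000)
for x in(-97,-95,-93):
  for z in(25,30,35,40):print(x,z,proj("wrist",np.r_[o+R@[x/1000,0],z/1000])[1].round(1),proj("scene",np.r_[o+R@[x/1000,0],z/1000]).round(1))
E
```

```text
[-106.3912707     4.23284205] 29.258698011081727
[-9.93129997e+01  3.36821265e-02] 25.746633515078873
[-105.60887481    4.914977  ] 33.591101297591514
[-9.74296479e+01  4.16753833e-02] 29.53281382131032
[-104.15312763    2.38128529] 26.070433832594606
[-1.00141964e+02  3.01638657e-02] 24.08013256142904
-97 25 247.8 [319.7 221.7]
-97 30 252.6 [319.7 220.3]
-97 35 257.8 [319.7 218.9]
-97 40 263.2 [319.7 217.5]
-95 25 243.8 [319.3 222. ]
-95 30 248.6 [319.3 220.6]
-95 35 253.6 [319.2 219.2]
-95 40 259.0 [319.2 217.8]
-93 25 239.8 [318.8 222.4]
-93 30 244.5 [318.8 221. ]
-93 35 249.4 [318.8 219.6]
-93 40 254.7 [318.8 218.1]
```

Call:
move_arm(
  targets=[
    {"dx": 0, "dy": 0, "dz": -0.08, "rx": 0, "ry": 0, "rz": 0},
    {"dx": 0, "dy": 0, "dz": -0.08, "rx": 0, "ry": 0, "rz": 0},
    {"dx": 0, "dy": 0, "dz": -0.08, "rx": 0, "ry": 0, "rz": 0},
    {"dx": 0, "dy": 0, "dz": -0.04, "rx": 0, "ry": 0, "rz": 0},
    {"dx": 0, "dy": 0, "dz": -0.04, "rx": 0, "ry": 0, "rz": 0},
    {"dx": 0, "dy": 0, "dz": 0, "rx": 0, "ry": 0, "rz": 0},
    {"dx": 0, "dy": 0, "dz": 0, "rx": 0, "ry": 0, "rz": 0},
    {"dx": 0, "dy": 0, "dz": 0, "rx": 0, "ry": 0, "rz": 0},
    {"dx": 0, "dy": 0, "dz": 0, "rx": 0, "ry": 0, "rz": 0},
    {"dx": 0, "dy": 0, "dz": 0, "rx": 0, "ry": 0, "rz": 0},
  ],
)

```text
t: 10.45
tcp_pos: [0.4934, -0.0695, -0.0095]
tool_rot: [0.984, 0.176, 0.0, 0.0]
force: [-0.1, -0.2, 0.2]
finger_gap: -0.003
gripper_force: 0.0
```

Call:
move_arm(
  targets=[
    {"dx": 0, "dy": 0, "dz": -0.04, "rx": 0, "ry": 0, "rz": 0},
    {"dx": 0, "dy": 0, "dz": -0.04, "rx": 0, "ry": 0, "rz": 0},
    {"dx": 0, "dy": 0, "dz": -0.04, "rx": 0, "ry": 0, "rz": 0},
    {"dx": 0, "dy": 0, "dz": 0, "rx": 0, "ry": 0, "rz": 0},
    {"dx": 0, "dy": 0, "dz": 0, "rx": 0, "ry": 0, "rz": 0},
    {"dx": 0, "dy": 0, "dz": 0, "rx": 0, "ry": 0, "rz": 0},
    {"dx": 0, "dy": 0, "dz": 0, "rx": 0, "ry": 0, "rz": 0},
    {"dx": 0, "dy": 0, "dz": 0, "rx": 0, "ry": 0, "rz": 0},
    {"dx": 0, "dy": 0, "dz": 0, "rx": 0, "ry": 0, "rz": 0},
    {"dx": 0, "dy": 0, "dz": 0, "rx": 0, "ry": 0, "rz": 0},
  ],
)

```text
t: 11.7
tcp_pos: [0.4934, -0.0695, -0.0125]
tool_rot: [0.984, 0.176, -0.0, -0.0]
force: [1.0, 0.1, -0.1]
finger_gap: -0.001
gripper_force: 0.0
```

Call:
move_arm(
  targets=[
    {"dx": 0.15, "dy": 0.056, "dz": 0, "rx": 0, "ry": 0, "rz": 0},
    {"dx": 0.15, "dy": 0.056, "dz": 0, "rx": 0, "ry": 0, "rz": 0},
    {"dx": 0.15, "dy": 0.056, "dz": 0, "rx": 0, "ry": 0, "rz": 0},
    {"dx": 0.15, "dy": 0.056, "dz": 0, "rx": 0, "ry": 0, "rz": 0},
    {"dx": 0.15, "dy": 0.056, "dz": 0, "rx": 0, "ry": 0, "rz": 0},
    {"dx": 0.15, "dy": 0.056, "dz": 0, "rx": 0, "ry": 0, "rz": 0},
    {"dx": 0.15, "dy": 0.056, "dz": 0, "rx": 0, "ry": 0, "rz": 0},
    {"dx": 0.15, "dy": 0.056, "dz": 0, "rx": 0, "ry": 0, "rz": 0},
    {"dx": 0.15, "dy": 0.056, "dz": 0, "rx": 0, "ry": 0, "rz": 0},
    {"dx": 0.15, "dy": 0.056, "dz": 0, "rx": 0, "ry": 0, "rz": 0},
  ],
)

```text
t: 12.95
tcp_pos: [0.5312, -0.0554, -0.0125]
tool_rot: [0.984, 0.176, 0.0, -0.0]
force: [-0.4, 0.2, -0.9]
finger_gap: -0.002
gripper_force: 0.3
```

```bash
cat > edge.py <<'E'
from h import *
import cv2
d=np.load("jig.npz");o,R=d["o"],d["R"]
b=cams.snapshot("wrist");s=sensors.sense();print("tcp",R.T@(s["tcp_pos"][:2]-o)*1000,s["tcp_pos"][2],s["force"])
h=cv2.cvtColor(b,cv2.COLOR_RGB2HSV)
for col in(270,365,380):
    m=(h[:,col,1]>170)&(h[:,col,0]>=20)&(h[:,col,0]<=30)&(h[:,col,2]>70);r=np.nonzero(m)[0]
    if len(r):print(col,[(int(v),(R.T@(ray("wrist",(col,v),.03)[:2]-o)*1000).round(1)) for v in(r.min(),r.max())])
cv2.imwrite("pics/wl.png",b[:,:,::-1])
E
python3 edge.py
```

```text
tcp [-63.47729351  -0.79475013] -0.012445799622242681 [ 0.37575912 -0.37178616 -0.66147304]
270 [(0, array([42.5, 16.8])), (44, array([29. , 17.4]))]
365 [(0, array([ 42.5, -14.9])), (46, array([ 28.4, -15.5]))]
380 [(0, array([ 42.5, -19.9])), (50, array([ 27.1, -20.8]))]
```

```bash
python3 - <<'E'
from h import *
import cv2
d=np.load("jig.npz");o,R=d["o"],d["R"]
h=cv2.cvtColor(cv2.imread("pics/wl.png"),cv2.COLOR_BGR2HSV)
for v in range(0,300,10):print(v,h[v,275].tolist(),h[v,370].tolist(),(R.T@(ray("wrist",(275,v),.03)[:2]-o)*1000).round()[0])
print(ray("wrist",(320,200),.018), cams.camera_model("wrist")["extrinsics"][2])
E
```

```text
0 [22, 173, 147] [22, 173, 149] 42.0
10 [22, 175, 147] [22, 173, 149] 39.0
20 [22, 177, 147] [22, 173, 150] 36.0
30 [22, 172, 148] [22, 173, 149] 33.0
40 [22, 173, 149] [22, 174, 148] 30.0
50 [23, 163, 214] [23, 163, 214] 27.0
60 [23, 163, 214] [23, 162, 213] 24.0
70 [23, 165, 212] [23, 161, 215] 21.0
80 [23, 163, 213] [23, 162, 214] 17.0
90 [23, 162, 215] [23, 161, 214] 14.0
100 [23, 164, 213] [23, 163, 213] 10.0
110 [23, 163, 213] [23, 162, 211] 7.0
120 [23, 161, 212] [23, 162, 211] 3.0
130 [22, 163, 211] [23, 164, 210] -0.0
140 [23, 163, 210] [23, 164, 212] -4.0
150 [23, 162, 212] [23, 161, 212] -8.0
160 [23, 162, 201] [21, 154, 131] -12.0
170 [23, 164, 211] [23, 163, 211] -16.0
180 [23, 164, 211] [23, 162, 211] -20.0
190 [23, 163, 211] [23, 163, 211] -24.0
200 [23, 162, 210] [23, 162, 211] -28.0
210 [22, 163, 211] [23, 164, 212] -32.0
220 [23, 164, 209] [23, 164, 212] -36.0
230 [23, 162, 209] [23, 164, 211] -41.0
240 [23, 165, 207] [23, 165, 210] -45.0
250 [19, 74, 210] [20, 71, 215] -49.0
260 [15, 130, 165] [15, 134, 103] -54.0
270 [15, 129, 166] [15, 131, 103] -59.0
280 [15, 127, 159] [15, 133, 102] -64.0
290 [15, 131, 160] [14, 133, 102] -68.0
[ 0.56158378 -0.04359526  0.018     ] [-0.29116947 -0.10898007 -0.95044394  0.32962732]
```

The board is moving: its near edge is now at x ≈ −53 with the TCP at −63.5. About 8 mm remain to the stop, so finishing gently under force watch.

Call:
move_arm(
  targets=[
    {"dx": 0.075, "dy": 0.028, "dz": 0, "rx": 0, "ry": 0, "rz": 0},
    {"dx": 0.075, "dy": 0.028, "dz": 0, "rx": 0, "ry": 0, "rz": 0},
    {"dx": 0.075, "dy": 0.028, "dz": 0, "rx": 0, "ry": 0, "rz": 0},
    {"dx": 0.02, "dy": 0.007, "dz": 0, "rx": 0, "ry": 0, "rz": 0},
    {"dx": 0.02, "dy": 0.007, "dz": 0, "rx": 0, "ry": 0, "rz": 0},
    {"dx": 0.02, "dy": 0.007, "dz": 0, "rx": 0, "ry": 0, "rz": 0},
    {"dx": 0.02, "dy": 0.007, "dz": 0, "rx": 0, "ry": 0, "rz": 0},
    {"dx": 0, "dy": 0, "dz": 0, "rx": 0, "ry": 0, "rz": 0},
    {"dx": 0, "dy": 0, "dz": 0, "rx": 0, "ry": 0, "rz": 0},
    {"dx": 0, "dy": 0, "dz": 0, "rx": 0, "ry": 0, "rz": 0},
  ],
)

```text
t: 14.25
tcp_pos: [0.5386, -0.0527, -0.0125]
tool_rot: [0.984, 0.176, 0.0, 0.0]
force: [-1.1, -0.1, 0.1]
finger_gap: 0.002
gripper_force: 0.3
```

Call:
move_arm(
  targets=[
    {"dx": 0.02, "dy": 0.007, "dz": 0, "rx": 0, "ry": 0, "rz": 0},
    {"dx": 0.02, "dy": 0.007, "dz": 0, "rx": 0, "ry": 0, "rz": 0},
    {"dx": 0.02, "dy": 0.007, "dz": 0, "rx": 0, "ry": 0, "rz": 0},
    {"dx": 0.02, "dy": 0.007, "dz": 0, "rx": 0, "ry": 0, "rz": 0},
    {"dx": 0, "dy": 0, "dz": 0, "rx": 0, "ry": 0, "rz": 0},
    {"dx": 0, "dy": 0, "dz": 0, "rx": 0, "ry": 0, "rz": 0},
    {"dx": 0, "dy": 0, "dz": 0, "rx": 0, "ry": 0, "rz": 0},
    {"dx": 0, "dy": 0, "dz": 0, "rx": 0, "ry": 0, "rz": 0},
    {"dx": 0, "dy": 0, "dz": 0, "rx": 0, "ry": 0, "rz": 0},
    {"dx": 0, "dy": 0, "dz": 0, "rx": 0, "ry": 0, "rz": 0},
  ],
)

```text
t: 15.5
tcp_pos: [0.5395, -0.0523, -0.0125]
tool_rot: [0.984, 0.176, -0.001, -0.0]
force: [-3.7, -3.7, 2.5]
finger_gap: 0.005
gripper_force: 2.4
```

Call:
move_arm(
  targets=[
    {"dx": 0.02, "dy": 0.007, "dz": 0, "rx": 0, "ry": 0, "rz": 0},
    {"dx": 0.02, "dy": 0.007, "dz": 0, "rx": 0, "ry": 0, "rz": 0},
    {"dx": 0.02, "dy": 0.007, "dz": 0, "rx": 0, "ry": 0, "rz": 0},
    {"dx": 0, "dy": 0, "dz": 0, "rx": 0, "ry": 0, "rz": 0},
    {"dx": 0, "dy": 0, "dz": 0, "rx": 0, "ry": 0, "rz": 0},
    {"dx": 0, "dy": 0, "dz": 0, "rx": 0, "ry": 0, "rz": 0},
    {"dx": 0, "dy": 0, "dz": 0, "rx": 0, "ry": 0, "rz": 0},
    {"dx": 0, "dy": 0, "dz": 0, "rx": 0, "ry": 0, "rz": 0},
    {"dx": 0, "dy": 0, "dz": 0, "rx": 0, "ry": 0, "rz": 0},
    {"dx": 0, "dy": 0, "dz": 0, "rx": 0, "ry": 0, "rz": 0},
  ],
)

```text
t: 16.75
tcp_pos: [0.5395, -0.0522, -0.0125]
tool_rot: [0.984, 0.176, -0.003, -0.0]
force: [-7.1, -6.5, 4.3]
finger_gap: 0.003
gripper_force: 4.3
```

```bash
python3 - <<'E'
from h import *
import cv2
d=np.load("jig.npz");o,R=d["o"],d["R"]
b=cams.snapshot("wrist");a=cams.snapshot("scene");s=sensors.sense();print("tcp",R.T@(s["tcp_pos"][:2]-o)*1000,s["force"])
h=cv2.cvtColor(b,cv2.COLOR_RGB2HSV)
for c in(255,275,370,385):
    r=[v for v in range(200,280) if h[v,c,0]<=17];print(c,r[0],(R.T@(ray("wrist",(c,r[0]),.03)[:2]-o)*1000).round(1))
cv2.imwrite("pics/p3.png",np.hstack([cv2.resize(a[200:290,240:360,::-1],(400,300),interpolation=cv2.INTER_CUBIC),cv2.resize(b[:,:,::-1],(400,300))]))
E
```

```text
tcp [-55.37463865  -0.36016883] [-6.48742015 -6.57801192  4.5396558 ]
255 256 [-43.8  27.4]
275 256 [-43.8  19.1]
370 257 [-44.2 -20.4]
385 257 [-44.2 -26.7]
```

View pics/p3.png

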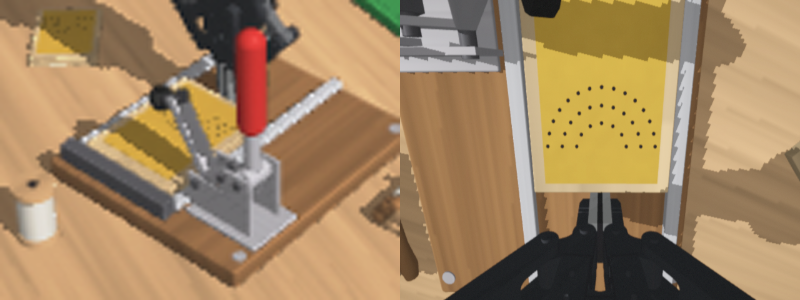

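The board is against the stop: the near edge is square at x ≈ −44 and the push force rose to about 8 N with no further movement. Backing off and rising.

Call:
move_arm(
  targets=[
    {"dx": -0.47, "dy": -0.174, "dz": 0, "rx": 0, "ry": 0, "rz": 0},
    {"dx": -0.47, "dy": -0.174, "dz": 0, "rx": 0, "ry": 0, "rz": 0},
    {"dx": 0, "dy": 0, "dz": 1, "rx": 0, "ry": 0, "rz": 0},
    {"dx": 0, "dy": 0, "dz": 1, "rx": 0, "ry": 0, "rz": 0},
    {"dx": 0, "dy": 0, "dz": 1, "rx": 0, "ry": 0, "rz": 0},
    {"dx": 0, "dy": 0, "dz": 1, "rx": 0, "ry": 0, "rz": 0},
    {"dx": 0, "dy": 0, "dz": 1, "rx": 0, "ry": 0, "rz": 0},
    {"dx": 0, "dy": 0, "dz": 1, "rx": 0, "ry": 0, "rz": 0},
    {"dx": 0, "dy": 0, "dz": 1, "rx": 0, "ry": 0, "rz": 0},
    {"dx": 0, "dy": 0, "dz": 1, "rx": 0, "ry": 0, "rz": 0},
  ],
)

```text
t: 18.1
tcp_pos: [0.5181, -0.06, 0.1881]
tool_rot: [0.984, 0.176, 0.0, -0.0]
force: [1.2, -0.8, 0.1]
finger_gap: -0.005
gripper_force: 0.0
```

Call:
move_arm(
  targets=[
    {"dx": 0.7, "dy": 0.6, "dz": 0.5, "rx": 0, "ry": 0, "rz": 0},
    {"dx": 0.7, "dy": 0.6, "dz": 0.2, "rx": 0, "ry": 0, "rz": 0},
    {"dx": 0.7, "dy": 0.6, "dz": 0, "rx": 0, "ry": 0, "rz": 0},
    {"dx": 0.7, "dy": 0.6, "dz": 0, "rx": 0, "ry": 0, "rz": 0},
    {"dx": 0.7, "dy": 0.6, "dz": 0, "rx": 0, "ry": 0, "rz": 0},
    {"dx": 0.4, "dy": 0.4, "dz": 0, "rx": 0, "ry": 0, "rz": 0},
    {"dx": 0, "dy": 0, "dz": 0, "rx": 0, "ry": 0, "rz": 0},
    {"dx": 0, "dy": 0, "dz": 0, "rx": 0, "ry": 0, "rz": 0},
    {"dx": 0, "dy": 0, "dz": 0, "rx": 0, "ry": 0, "rz": 0},
    {"dx": 0, "dy": 0, "dz": 0, "rx": 0, "ry": 0, "rz": 0},
  ],
)

```text
t: 19.35
tcp_pos: [0.6157, 0.0244, 0.2051]
tool_rot: [0.984, 0.176, -0.0, 0.0]
force: [0.6, 0.4, -0.9]
finger_gap: -0.0
gripper_force: 0.0
```

Call:
move_arm(
  targets=[
    {"dx": 0.08, "dy": 0.03, "dz": -1, "rx": 0, "ry": 0, "rz": 0},
    {"dx": 0, "dy": 0, "dz": -1, "rx": 0, "ry": 0, "rz": 0},
    {"dx": 0, "dy": 0, "dz": -0.6, "rx": 0, "ry": 0, "rz": 0},
    {"dx": 0, "dy": 0, "dz": 0, "rx": 0, "ry": 0, "rz": 0},
    {"dx": -0.1, "dy": 0.27, "dz": 0, "rx": 0, "ry": 0, "rz": 0},
    {"dx": -0.1, "dy": 0.27, "dz": 0, "rx": 0, "ry": 0, "rz": 0},
    {"dx": -0.1, "dy": 0.27, "dz": 0, "rx": 0, "ry": 0, "rz": 0},
    {"dx": -0.1, "dy": 0.27, "dz": 0, "rx": 0, "ry": 0, "rz": 0},
    {"dx": 0, "dy": 0, "dz": 0, "rx": 0, "ry": 0, "rz": 0},
    {"dx": 0, "dy": 0, "dz": 0, "rx": 0, "ry": 0, "rz": 0},
  ],
)

```text
t: 20.6
tcp_pos: [0.6081, 0.0526, 0.1401]
tool_rot: [0.984, 0.176, 0.0, 0.0]
force: [0.4, -0.6, 0.1]
finger_gap: -0.001
gripper_force: 0.0
```

```bash
cat > st.py <<'E'
from h import *
import cv2
d=np.load("jig.npz");o,R=d["o"],d["R"];s=sensors.sense();a=cams.snapshot("scene")
print("jig",R.T@(s["tcp_pos"][:2]-o)*1000,s["tcp_pos"][2],"F",R.T@s["force"][:2],s["force"][2])
h=cv2.cvtColor(a,cv2.COLOR_RGB2HSV)[190:310,260:400]
m=(((h[...,0]<6)|(h[...,0]>174))&(h[...,1]>150)&(h[...,2]>80)).astype(np.uint8)
ys,xs=np.nonzero(m);print("red",len(xs),xs.min()+260,xs.max()+260,ys.min()+190,ys.max()+190)
for an in(0,.3,.6,.9,1.2,1.4):print(an,*[proj("scene",np.r_[o+R@[.045,.109+r*np.sin(an)],.066+r*np.cos(an)]).round() for r in(.039,.132)])
E
python3 st.py
```

```text
jig [45.43428048 74.0526586 ] 0.14006278919247048 F [ 0.21082751 -0.67669596] 0.08579533160155434
red 274 311 319 208 240
0 [315. 240.] [315. 209.]
0.3 [319. 242.] [328. 217.]
0.6 [322. 246.] [340. 229.]
0.9 [325. 250.] [349. 244.]
1.2 [327. 254.] [356. 259.]
1.4 [327. 257.] [358. 269.]
```

Call:
move_arm(
  targets=[
    {"dx": -0.11, "dy": 0.3, "dz": 0, "rx": 0, "ry": 0, "rz": 0},
    {"dx": -0.11, "dy": 0.3, "dz": 0, "rx": 0, "ry": 0, "rz": 0},
    {"dx": -0.11, "dy": 0.3, "dz": 0, "rx": 0, "ry": 0, "rz": 0},
    {"dx": -0.11, "dy": 0.3, "dz": -0.04, "rx": 0, "ry": 0, "rz": 0},
    {"dx": -0.11, "dy": 0.3, "dz": -0.04, "rx": 0, "ry": 0, "rz": 0},
    {"dx": -0.086, "dy": 0.233, "dz": -0.06, "rx": 0, "ry": 0, "rz": 0},
    {"dx": -0.086, "dy": 0.233, "dz": -0.08, "rx": 0, "ry": 0, "rz": 0},
    {"dx": -0.086, "dy": 0.233, "dz": -0.09, "rx": 0, "ry": 0, "rz": 0},
    {"dx": -0.086, "dy": 0.233, "dz": -0.1, "rx": 0, "ry": 0, "rz": 0},
    {"dx": -0.086, "dy": 0.233, "dz": -0.11, "rx": 0, "ry": 0, "rz": 0},
  ],
)

```text
t: 21.9
tcp_pos: [0.5839, 0.1195, 0.1272]
tool_rot: [0.984, 0.176, 0.001, 0.0]
force: [1.0, -2.7, 4.6]
finger_gap: 0.004
gripper_force: 2.2
```

```bash
python3 st.py | head -2
```

```text
jig [ 45.91836152 145.19026667] 0.12719440989619002 F [-0.05436435 -2.89824176] 4.590522847030031
red 229 319 339 224 246
```

Call:
move_arm(
  targets=[
    {"dx": -0.08, "dy": 0.22, "dz": -0.13, "rx": 0, "ry": 0, "rz": 0},
    {"dx": -0.08, "dy": 0.22, "dz": -0.15, "rx": 0, "ry": 0, "rz": 0},
    {"dx": -0.08, "dy": 0.22, "dz": -0.16, "rx": 0, "ry": 0, "rz": 0},
    {"dx": -0.08, "dy": 0.22, "dz": -0.17, "rx": 0, "ry": 0, "rz": 0},
    {"dx": -0.08, "dy": 0.22, "dz": -0.19, "rx": 0, "ry": 0, "rz": 0},
    {"dx": -0.065, "dy": 0.18, "dz": -0.2, "rx": 0, "ry": 0, "rz": 0},
    {"dx": -0.065, "dy": 0.18, "dz": -0.21, "rx": 0, "ry": 0, "rz": 0},
    {"dx": -0.065, "dy": 0.18, "dz": -0.22, "rx": 0, "ry": 0, "rz": 0},
    {"dx": -0.065, "dy": 0.18, "dz": -0.22, "rx": 0, "ry": 0, "rz": 0},
    {"dx": -0.065, "dy": 0.18, "dz": -0.23, "rx": 0, "ry": 0, "rz": 0},
  ],
)

```text
t: 23.2
tcp_pos: [0.5642, 0.1699, 0.0789]
tool_rot: [0.984, 0.176, -0.001, -0.001]
force: [0.3, -0.8, 0.1]
finger_gap: -0.002
gripper_force: 0.0
```

```bash
python3 st.py | head -2
```

```text
jig [ 44.90699583 199.36958025] 0.07890559385275811 F [ 0.02514889 -0.85355956] 0.09733931917484598
red 257 326 357 251 263
```

Call:
move_arm(
  targets=[
    {"dx": -0.02, "dy": 0.06, "dz": -0.12, "rx": 0, "ry": 0, "rz": 0},
    {"dx": -0.02, "dy": 0.06, "dz": -0.12, "rx": 0, "ry": 0, "rz": 0},
    {"dx": -0.02, "dy": 0.06, "dz": -0.12, "rx": 0, "ry": 0, "rz": 0},
    {"dx": 0, "dy": 0, "dz": -0.12, "rx": 0, "ry": 0, "rz": 0},
    {"dx": 0, "dy": 0, "dz": 0, "rx": 0, "ry": 0, "rz": 0},
    {"dx": 0, "dy": 0, "dz": 0, "rx": 0, "ry": 0, "rz": 0},
    {"dx": 0, "dy": 0, "dz": 0, "rx": 0, "ry": 0, "rz": 0},
    {"dx": 0, "dy": 0, "dz": 0, "rx": 0, "ry": 0, "rz": 0},
    {"dx": 0, "dy": 0, "dz": 0, "rx": 0, "ry": 0, "rz": 0},
    {"dx": 0, "dy": 0, "dz": 0, "rx": 0, "ry": 0, "rz": 0},
  ],
)

```text
t: 24.5
tcp_pos: [0.5639, 0.1737, 0.068]
tool_rot: [0.984, 0.176, 0.0, -0.0]
force: [-0.3, -0.3, 0.2]
finger_gap: 0.003
gripper_force: 0.0
```

```bash
python3 st.py | head -2
```

```text
jig [ 46.00382768 202.9821501 ] 0.0680429388468057 F [-0.37627268 -0.23042511] 0.19786416473226656
red 279 327 358 254 271
```

The handle's lower end is now at row 271, which matches 1.40 rad, and the force is zero: it has snapped over. Retreating upward.

Call:
move_arm(
  targets=[
    {"dx": 0, "dy": 0, "dz": 0.5, "rx": 0, "ry": 0, "rz": 0},
    {"dx": 0, "dy": 0, "dz": 1, "rx": 0, "ry": 0, "rz": 0},
    {"dx": 0, "dy": 0, "dz": 1, "rx": 0, "ry": 0, "rz": 0},
    {"dx": 0, "dy": 0, "dz": 1, "rx": 0, "ry": 0, "rz": 0},
    {"dx": 0, "dy": 0, "dz": 1, "rx": 0, "ry": 0, "rz": 0},
    {"dx": 0, "dy": 0.6, "dz": 1, "rx": 0, "ry": 0, "rz": 0},
    {"dx": 0, "dy": 0.6, "dz": 0.5, "rx": 0, "ry": 0, "rz": 0},
    {"dx": 0, "dy": 0.6, "dz": 0, "rx": 0, "ry": 0, "rz": 0},
    {"dx": 0, "dy": 0, "dz": 0, "rx": 0, "ry": 0, "rz": 0},
    {"dx": 0, "dy": 0, "dz": 0, "rx": 0, "ry": 0, "rz": 0},
  ],
)

```text
t: 25.8
tcp_pos: [0.5631, 0.2185, 0.2167]
tool_rot: [0.984, 0.176, -0.001, 0.0]
force: [0.2, 0.3, -0.4]
finger_gap: 0.002
gripper_force: 0.0
```

```bash
python3 st.py | head -2; python3 - <<'E'
from h import *
import cv2
a=cams.snapshot("scene")
cv2.imwrite("pics/p4.png",cv2.resize(a[200:300,240:380,::-1],(770,550),interpolation=cv2.INTER_CUBIC))
E
```

```text
jig [ 60.74556668 245.32365189] 0.21669287070935722 F [0.32521745 0.206448  ] -0.3908591405880328
red 292 327 358 254 271
```

View pics/p4.png

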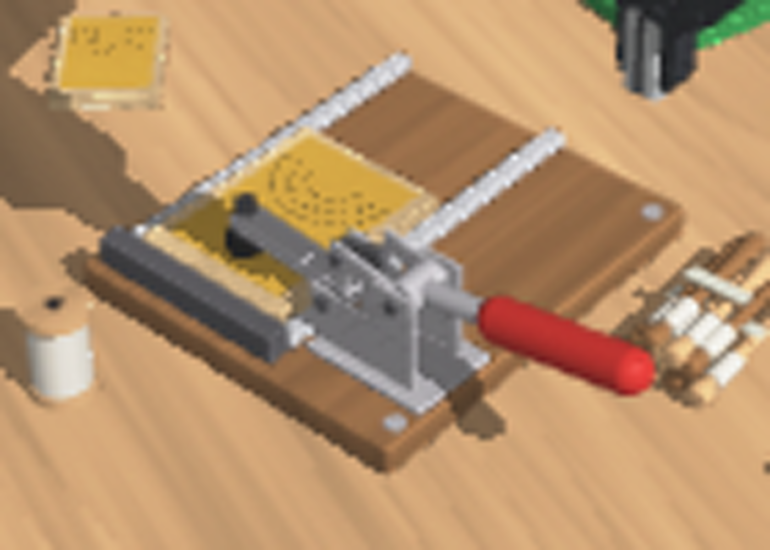

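The board's far edge is against the stop (140,235)–(290,300), the pad is on the board at (242,240), the handle is locked down at (635,370), and the gripper is clear above. Handing in.

```bash
python3 -c "
from station import order
print(order.sign_off())"
```

```text
the job is handed in; nothing more can be done
None
```

I handed the job in at about 26 s: the board is home against the stop, the clamp handle is snapped over into lock with its pad on the board, and the arm is clear of everything.

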